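# Squeeze and turn the cap off the flux tub

## Task

Open the flux tub: squeeze in both side tabs of its grey cap, gently, keep them squeezed while you turn the cap anticlockwise on its neck to the end stop, feeling for it, and lift it off without wrenching the neck or crushing the cap. Then park the cap right way up over the round stub of the steel cap rest, set down gently and sitting fully home, and let go. Leave everything else on the bench where it lies.

Things in the scene. Friction and masses are not known exactly. Their poses are not given: they have to be found in the camera images.
- tub: White plastic tub with a paper band, fixed to the bench by a 110 mm square, 6 mm steel foot. Origin: centre of the underside, on the bench; z up. Round body 90 mm across, flat shoulder 90 mm up. Two stop posts stand on the shoulder, 8 mm high (tops 98 mm up), 31.5 to 36 mm from the axis, one just anticlockwise of each tab of the closed cap. Its place and yaw vary.
- tub_neck (a point): Centre of the top of the tub's neck, 126 mm above the bench, hidden under the closed cap. The neck is 40 mm across, with three lugs outside (48 mm across) that hold the cap down until it is turned. The neck is hurt if the cap bears on it with more than 45 N in all: a pull of that much, or a twist of about 0.9 N m against the end stop or the posts.
- cap: Dark grey plastic cap, 100 to 150 g, closed on the tub at the start within about 3 degrees of the tub's yaw. Origin: on its axis, level with the lowest ends of its tabs, 92 mm above the bench when closed; z up. 38 mm high, round skirt 56 mm across; hollow from below, the inside of its top (which sits on the neck) at z = 34 mm, narrowest opening 42 mm across. About 1 mm of play on the neck.
- cap_top (a point): Centre of the cap's flat top, 130 mm above the bench when closed. With both tabs in, the cap turns anticlockwise seen from above with little effort to a firm end stop, which lies 25 to 80 degrees on (it differs from tub to tub and cannot be seen); it lifts off only within the last 6 degrees before that stop. Rise to clear the neck: 34 mm. Crushed by more than 30 N a finger.
- tab_mid_a (a point): Middle of the outer face, at rest, of the spring tab on the cap's +y side (34 mm from the axis, cap z = 24 mm): a flat upright plate 22 mm wide, cap z 8 to 36 mm, facing +y. Below it a tail 12 mm wide (cap z 0 to 8 mm) catches on the tub's stop post unless the tab is in by at least 3 mm. While turning, fingertips must stay above the posts (cap z over 8 mm).
- tab_mid_b (a point): The same for the like tab on the cap's -y side. Over both tabs 68 mm at rest, 58 mm fully in. Each tab takes about 4 N to start moving and 11 N fully in (1.4 N per mm). Fingers that are off centre drive one tab home, leave the other locked, and push the cap against the neck; the difference of the two pushes is felt as a side force.
- tab_a (a joint): How far the tab on the cap's +y side is pressed in: 0 at rest, 0.005 m fully in
- tab_b (a joint): How far the tab on the cap's -y side is pressed in: 0 at rest, 0.005 m fully in
- cap_rest: Cap rest, fixed to the bench: a steel disc 90 mm across and 8 mm thick with an upright round stub in its middle. Origin: centre of the underside, on the bench. With the cap fully home on it, the inside of the cap's top lies on the stub, the cap's origin 14 mm and its top 52 mm above the bench. Its place varies and may be swapped with the tub's.
- stub_top (a point): Centre of the top of the stub, 48 mm above the bench. The stub is 38 mm across, bevelled to 28 mm over its top 6 mm; the cap goes over it with 2 mm to spare all round, at any yaw. Do not press the cap on it with more than 25 N.
- chisel: Bystander, leave alone: steel cold chisel, 135 mm, lying between the tub and the rest. Origin: middle of its underside.
- hammer: Bystander, leave alone: hammer, 260 mm, lying at the right. Origin: middle of its underside.
- spanner: Bystander, leave alone: steel spanner, 180 mm, lying. Origin: middle of its underside.
- scratch_brush: Bystander, leave alone: brush, 200 mm, lying. Origin: middle of its underside.
- plain_tub: Bystander, leave alone: plain round jar with black lid, 72 mm across and 85 mm high, no tabs. Origin: middle of its underside.
- rivet_tray: Bystander, leave alone: steel tray, 110 x 130 mm, 35 mm high. Origin: middle of its underside.
- tongs: Bystander, leave alone: smith's tongs, 320 mm, lying. Origin: middle of its underside.
Mind the look-alikes: they are no part of the job. Of the things like the tub, leave any that is pink; of the rest the smaller one is meant. Of the things shaped like the cap, the grey one is meant.

How it is judged:
By the outcome, as a careful person would: the job done as asked, in the order asked, and still so for the second after the job is handed in, with the robot touching nothing.
It also fails if it takes over 72 s, if anything falls off the work surface, if the arm or the gripper's body presses on something with over 40 N, if the wrist force passes 120 N, or if a joint passes its speed limit or range.

## Robot

A 7-joint arm with a two-finger parallel gripper is mounted at the origin on the work surface. World frame = base frame: x ahead of the robot, y to its left, z up, the work surface at z = 0. Lengths are in m, angles in degrees, forces in N, time in s.
With the tool pointing down it reaches from about 0.425 to 0.95 m from the base axis. Payload 4.7 kg.
Tool frame: the origin (TCP) lies midway between the tips of the shut fingers; the grasp point (between the pads) lies ctrl.hold_point_z behind it (ctrl.hold_point_z is the distance from the TCP to the grasp point, in m); z points along the fingers, y is the line along which they close (so a half turn about z gives the same grasp; the last joint's range is limited). The gripper opens to 85 mm and grips with 20 to 120 N. Pads are 22 mm wide; open, the fingers measure 114 mm over their backs; the gripper's body (76 mm by 85 mm) begins 54 mm behind the grasp point. The pads swing forward as they close: fully open they stand 13 mm farther back than shut.
Start: joints at [71.052, 26.849, -2.785, 87.806, 1.381, 65.374, -4.715], TCP at [0.201, -0.644, 0.231] pointing down, gripper open.
Joint ranges: [-148.3, 148.3], [-19.14, 114.17], [-79.39, 73.82], [5.75, 140.21], [-59.74, 239.74], [12.07, 113.84], [-152.46, 152.46]. Speed limits (degrees/s): [147.25, 147.25, 180, 180, 180, 180, 180].

## Interface

Orientations are given as a 3x3 rotation matrix whose columns are the frame's x, y, z axes.
In Python, from station import ctrl, camera, finder gives the robot as it stands.
- The arm moves only by the shell command python3 -m inch 'ROWS' [OPENING] [FORCE]. ROWS is JSON, a list that holds one entry, the list of rows, each a list of 6 numbers: the shift along the tool's x, y, z scaled (see below), then the turn, a rotation vector about the tool's x, y, z scaled (see below). In form: [[[tx, ty, tz, ax, ay, az], ...]]. A call has 1 to 12 rows; each row is the pose to reach, as a shift and turn from the pose commanded when the call began, along the tool's axes at that moment; what a row does not reach only later rows make up. The controller multiplies each number of a shift by 250 mm and each number of a turn by pi/2 rad. A row lasts 1/10 s, in which the tool goes at most 50 mm and 8.59 degrees, less where a joint would pass 70% of its speed; a pose out of reach is approached as far as the arm can. A call with a number of a shift or a turn outside -1 to 1 is refused whole. A call with a gripper value outside its range is refused whole. OPENING is the gripper's target within -1 to 1 (shut at 1, half-way at 0, fully open at -1), set as the call begins (- or left out, the last holds). The fingers move at their own pace and stop on an object; FORCE is the grip in N (left out, the last holds). Time passes only in rows, so rows that repeat a pose let the fingers close. It gives the time, the measured TCP pose, the force, the opening and the grip force at its end, in the units of the state.
- ctrl.observe(): the state, without advancing time (a new reading comes with each control period).
- camera(name): name is "scene" or "side" or "wrist"; returns a dict with "pixels" (480x640x3 uint8, red, green, blue), "z_map" (480x640 float32, m along the optical axis (not along the pixel's ray), 0 where there is no reading), "fx", "fy", "cx", "cy" (pixels), "k1" (the pictures are not rectified: a ray, as slopes to the right and down, at radius r is drawn at 1 + k1 r^2 times it, then the intrinsics apply), "R" (3x3) and "t" (3): a world point X has camera coordinates R X + t; the wrist camera has in their place "tool_from_camera" (4x4, takes a point from camera to tool coordinates, whose origin is the TCP and whose axes are the flange's). Camera axes: x right, y down, z forward; pixel columns grow to the right and rows downward; lengths in m; the calibration is good to about 2 mm. A picture is of the moment at which its call begins: read the wrist's pose just before it.
- ctrl.finish_job(): hands the job in; it is judged then, once.
Trained networks look in a picture, given as the dict that the camera call returned (one of the last four; its "shot" number tells which), for a name from the list of things; names that differ only in an ending like _2 or _b are one class to them, and where a whole thing is asked for, a point or a joint stands for the part that bears it (a point fixed in the world has none). Each returns a list of dicts, best first, with "confidence" (0 to 1); they miss things now and then, are a little off and sometimes report something else, mostly with a low value. They report only what shows in the picture. A call takes as long as a camera call. They do not tell look-alikes from the thing itself.
- finder.boxes_of(target, picture): "pixel" ([column, row] in pixels, amid what is visible of it).
- finder.trace(target, picture): "region" (480x640 bool, what is visible of it) and "pixel" ([column, row] in pixels, amid what is visible of it).
- finder.mark_of(target, picture): "pixel" ([column, row] in pixels: a listed point, or the origin of a listed thing).
The state is a dict: "t": time; "qpos": joint angles; "qvel": joint speeds; "joint_torque": joint torques, N m; "ee_pos": TCP position; "ee_rot": TCP orientation; "wrist_force": force on the tool from outside, world axes, zero at the start; "torque": the same for the moment, N m; "gripper_width": opening from 0.0 (shut) to 1.0 (fully open); "finger_force": force on a finger pad.
Only numpy, scipy, OpenCV 4.12 (cv2) and the standard library are available. Lean on these libraries where they do the work, as an engineer would, in place of code of your own. Each camera call takes 0.05 s, during which the arm holds its last target. There are 200 camera calls.

## Working session

There is one attempt and no reset: what is moved stays moved. The work goes in short steps, Python scripts to look and compute and a shell command to move; the robot and the scene stay as the last step left them, time stands still between calls to the robot, and variables do not carry over. Pictures are saved under pics/ and viewed, at most 10 in all, crops included, and the job is handed in when it is done.

```bash
ls; mkdir -p pics; cat > h.py <<'E'
import numpy as np, cv2
from station import ctrl, camera, finder
def ray(c,px):
    u=np.array([(px[0]-c['cx'])/c['fx'],(px[1]-c['cy'])/c['fy']]); v=u.copy()
    for _ in range(20): v=u/(1+c['k1']*(v@v))
    return np.array([v[0],v[1],1.])
def pose(c,s=None):
    if 'R' in c: R=np.array(c['R']); return R.T,-R.T@np.array(c['t'])
    T=np.array(c['tool_from_camera']); Rt=np.array(s['ee_rot']); return Rt@T[:3,:3],Rt@T[:3,3]+np.array(s['ee_pos'])
def at_z(c,px,z,s=None):
    R,o=pose(c,s); d=R@ray(c,px); return o+d*(z-o[2])/d[2]
def depth(c,px,s=None):
    R,o=pose(c,s); z=c['z_map'][int(round(px[1])),int(round(px[0]))]; return R@(ray(c,px)*z)+o
def proj(c,X,s=None):
    R,o=pose(c,s); p=R.T@(np.array(X)-o); v=p[:2]/p[2]; v=v*(1+c['k1']*(v@v)); return [c['fx']*v[0]+c['cx'],c['fy']*v[1]+c['cy']]
def save(c,n): cv2.imwrite('pics/'+n,c['pixels'][:,:,::-1])
E
python3 - <<'E'
from h import *
s=ctrl.observe(); print({k:np.round(v,3).tolist() for k,v in s.items()}, ctrl.hold_point_z)
for n in ['scene','side']:
    c=camera(n); save(c,n+'.png')
    print(n,c['k1'],pose(c)[1])
    for t,z in [('cap_top',.13),('tub',0),('cap_rest',0),('stub_top',.048),('tab_mid_a',.116)]:
        for r in finder.mark_of(t,c)[:4]: print(t,np.round(r['pixel']),round(r['confidence'],2),np.round(at_z(c,r['pixel'],z),3),np.round(depth(c,np.clip(r['pixel'],0,[639,479])),3))
E
```

```text
pics
{'t': 0.0, 'qpos': [71.052, 26.899, -2.783, 87.875, 1.381, 65.375, -4.716], 'qvel': [0.064, -0.053, 0.093, -0.09, -0.03, 0.0, 0.028], 'joint_torque': [-0.0, -51.031, -0.047, -23.771, 0.011, 0.007, 0.0], 'ee_pos': [0.2, -0.644, 0.23], 'ee_rot': [[0.955, 0.297, -0.001], [0.297, -0.955, 0.002], [-0.0, -0.002, -1.0]], 'wrist_force': [-0.225, -0.251, -0.453], 'torque': [-0.018, 0.032, 0.022], 'finger_force': 0.0, 'gripper_width': 1.0} 0.0187
scene -0.09919626308264658 [1.33064721 0.2345961  1.04728984]
cap_top [347. 226.] 0.66 [0.485 0.182 0.13 ] [0.487 0.182 0.131]
cap_top [297. 217.] 0.59 [0.471 0.068 0.13 ] [0.387 0.052 0.041]
cap_top [267. 261.] 0.57 [0.604 0.025 0.13 ] [ 0.508 -0.002  0.009]
tub [526. 275.] 0.91 [0.472 0.612 0.   ] [0.535 0.584 0.078]
tub [348. 205.] 0.89 [0.29 0.17 0.  ] [0.338 0.173 0.048]
tub [345. 263.] 0.75 [0.485 0.182 0.   ] [0.533 0.185 0.059]
cap_rest [189. 245.] 0.95 [ 0.474 -0.209  0.   ] [ 0.487 -0.202  0.016]
stub_top [186. 230.] 0.67 [ 0.466 -0.207  0.048] [ 0.468 -0.207  0.049]
stub_top [119. 322.] 0.57 [ 0.742 -0.279  0.048] [ 0.715 -0.302  0.003
[... 376 characters left out ...]
.13 ] [0.489 0.175 0.132]
cap_top [274. 279.] 0.75 [ 0.403 -0.034  0.13 ] [0.397 0.037 0.038]
tub [243. 253.] 0.75 [0.297 0.174 0.   ] [0.305 0.131 0.051]
tub [305. 248.] 0.61 [0.493 0.179 0.   ] [0.493 0.136 0.051]
cap_rest [305. 357.] 0.86 [ 0.474 -0.206  0.   ] [ 0.474 -0.231  0.044]
cap_rest [312. 200.] 0.71 [0.53  0.394 0.   ] [0.529 0.38  0.014]
stub_top [300. 345.] 0.87 [ 0.464 -0.198  0.048] [ 0.463 -0.174  0.007]
tab_mid_a [301. 215.] 0.9 [0.488 0.211 0.116] [0.488 0.201 0.127]
tab_mid_a [278. 290.] 0.9 [ 0.412 -0.064  0.116] [0.406 0.015 0.007]
tab_mid_a [304. 355.] 0.61 [ 0.473 -0.264  0.116] [ 0.472 -0.225  0.046]
tab_mid_a [305. 234.] 0.54 [0.496 0.134 0.116] [0.496 0.145 0.104]
```

View pics/scene.png

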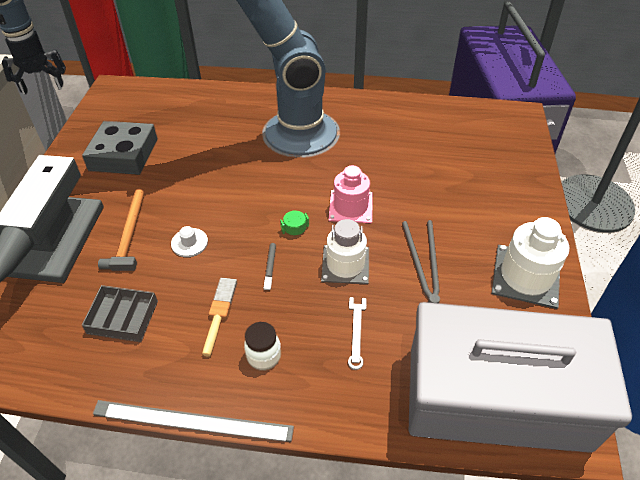

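View pics/side.png

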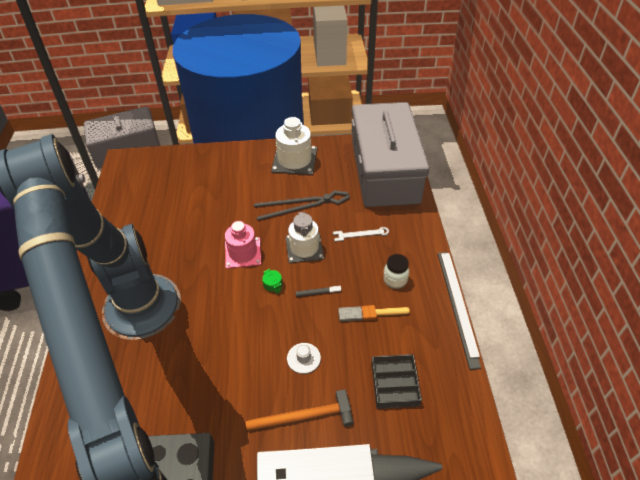

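The two pictures show these candidates:

| Kind | Where (scene pixel) | Verdict |
|---|---|---|
| Tub | (350,195), pink | Leave |
| Tub | (346,250), small and white with a grey cap | Meant |
| Tub | (535,260), large and white | Leave |
| Cap | (347,232), grey, on the small tub | Meant |
| Cap | (294,222), green, loose | Leave |
| Cap | White and pink caps on the other tubs | Leave |

The plain jar is at (262,345). The cap rest is at (189,240), about (0.467, -0.204) in the world frame.

Next I'll move above the small tub.

```bash
python3 -m inch '[[[1,-0.6,-0.4,0,0,0],[1,-0.6,-0.4,0,0,0],[1,-0.6,-0.4,0,0,0],[1,-0.6,-0.4,0,0,0],[1,-0.6,-0.4,0,0,0],[1,-0.6,-0.4,0,0,0],[1,-0.6,-0.4,0,0,0]]]' -1 20
```

```text
t: 1.3
ee_pos: [0.4009, -0.4214, 0.3342]
ee_rot: [[0.951, 0.308, 0.006], [0.308, -0.951, -0.001], [0.006, 0.003, -1.0]]
wrist_force: [1.5, 0.3, 0.8]
gripper_width: 1.001
finger_force: 0.0
```

```bash
python3 -m inch '[[[0.36,-0.74,0,0,0,0],[0.36,-0.74,0,0,0,0],[0.36,-0.74,0,0,0,0],[0.36,-0.74,0,0,0,0],[0.36,-0.74,0,0,0,0]]]'; python3 -m inch '[[[0.36,-0.74,0,0,0,0.12],[0.36,-0.74,0,0,0,0.12],[0.36,-0.74,0,0,0,0.12],[0.36,-0.74,0,0,0,0.12],[0.36,-0.74,0,0,0,0.12],[0.36,-0.74,0,0,0,0.12]]]'; python3 -c "
from h import *
print(np.round(ctrl.observe()['qpos'],1))"
```

```text
t: 1.8
ee_pos: [0.427, -0.217, 0.332]
ee_rot: [[0.952, 0.307, 0.001], [0.307, -0.952, 0.001], [0.002, -0.001, -1.0]]
wrist_force: [0.8, 0.7, -0.1]
gripper_width: 1.001
finger_force: 0.0
t: 2.4
ee_pos: [0.4569, -0.0188, 0.3315]
ee_rot: [[0.993, 0.117, 0.001], [0.117, -0.993, -0.0], [0.001, 0.0, -1.0]]
wrist_force: [0.1, -1.3, -0.5]
gripper_width: 1.001
finger_force: 0.0
[ 24.4   3.1 -28.2 106.5   1.5  70.8 -87.6]
```

```bash
python3 -m inch '[[[0.21,-0.78,0,0,0,0],[0.21,-0.78,0,0,0,0],[0.21,-0.78,0,0,0,0],[0.21,-0.78,0,0,0,0],[0.21,-0.78,0,0,0,0],[0.21,-0.78,0,0,0,0]]]'; cat > look.py <<'E'
from h import *
import sys
s=ctrl.observe(); c=camera('wrist'); save(c,sys.argv[1]); print(np.round(s['ee_pos'],4),np.round(s['qpos'],1))
zs={'cap_top':.13,'tab_mid_a':.116,'tub':0,'stub_top':.048,'cap_rest':0}
for t in sys.argv[2:]:
    for r in finder.mark_of(t,c)[:3]: print(t,np.round(r['pixel']),round(r['confidence'],2),np.round(at_z(c,r['pixel'],zs[t],s),4),np.round(depth(c,np.clip(r['pixel'],0,[639,479]),s),4))
E
python3 look.py w1.png cap_top tab_mid_a tub
```

```text
t: 3.0
ee_pos: [0.4876, 0.1782, 0.3307]
ee_rot: [[0.994, 0.112, -0.001], [0.112, -0.994, -0.001], [-0.001, 0.001, -1.0]]
wrist_force: [0.1, -0.9, -0.1]
gripper_width: 1.0
finger_force: 0.0
[0.4876 0.1782 0.3307] [   7.9   11.1  -37.8   99.2    7.1   72.2 -115.1]
cap_top [428. 291.] 0.91 [0.4264 0.0748 0.13  ] [0.3915 0.0457 0.04  ]
cap_top [320. 206.] 0.63 [0.4923 0.1794 0.13  ] [0.4924 0.1794 0.1304]
tab_mid_a [399. 298.] 0.93 [0.4109 0.0956 0.116 ] [0.3631 0.0665 0.0009]
tab_mid_a [280. 200.] 0.92 [0.4909 0.2135 0.116 ] [0.4933 0.2125 0.1289]
tab_mid_a [358. 203.] 0.84 [0.4957 0.1465 0.116 ] [0.4984 0.1482 0.131 ]
tub [307. 338.] 0.97 [ 0.2957  0.1734 -0.    ] [0.3433 0.1757 0.0855]
```

View pics/w1.png

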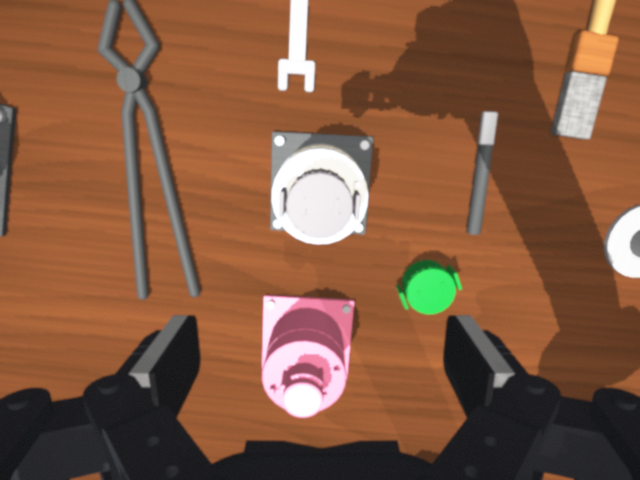

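The crop shows the small white tub with its grey cap at (320,203), tabs at (280,200) and (358,203). The pink tub is at (307,350) and the loose green cap at (430,288). The choice is confirmed, so I'll fit the cap centre and yaw from depth.

```bash
cat > fit.py <<'E'
from h import *
def cloud(c,s=None):
    R,o=pose(c,s); vv,uu=np.mgrid[0:480,0:640]
    K=np.array([[c['fx'],0,c['cx']],[0,c['fy'],c['cy']],[0,0,1.]])
    n=cv2.undistortPoints(np.stack([uu,vv],-1).reshape(-1,1,2).astype(np.float64),K,np.array([c['k1'],0,0,0,0.])).reshape(-1,2)
    z=c['z_map'].reshape(-1,1); P=np.hstack([n,np.ones_like(z)])*z@R.T+o
    return P[z[:,0]>0], c['pixels'].reshape(-1,3)[z[:,0]>0]
if __name__=='__main__':
    for n in ['wrist','scene','side']:
        s=ctrl.observe(); c=camera(n); P,C=cloud(c,s)
        m=(np.hypot(P[:,0]-.490,P[:,1]-.180)<.045)&(P[:,2]>.1265)&(P[:,2]<.14); Q=P[m]
        (x,y),r=cv2.minEnclosingCircle(Q[np.hypot(Q[:,0]-.49,Q[:,1]-.18)<.05][:,:2].astype(np.float32))
        rect=cv2.minAreaRect(Q[:,:2].astype(np.float32)*1000)
        print(n,m.sum(),'med',np.round(np.median(Q,0),4),'circ',round(x,4),round(y,4),round(r,4),'rect',np.round(rect[0],1),np.round(rect[1],1),round(rect[2],1))
        for t in ['tab_mid_a']:
            for r in finder.mark_of(t,c)[:4]: print(t,np.round(r['pixel'],1),round(r['confidence'],2),np.round(at_z(c,r['pixel'],.116,s),4))
E
python3 fit.py
```

```text
wrist 3744 med [0.4937 0.1801 0.1313] circ 0.4933 0.1801 0.0352 rect [492.7 180. ] [57.1 65.6] 40.9
tab_mid_a [278.  202.3] 0.98 [0.4887 0.2138 0.116 ]
tab_mid_a [397.8 297.3] 0.9 [0.4115 0.0958 0.116 ]
tab_mid_a [455.9 274.2] 0.89 [0.4399 0.0462 0.116 ]
tab_mid_a [355.1 204.8] 0.6 [0.4938 0.1469 0.116 ]
scene 425 med [0.4934 0.1823 0.131 ] circ 0.4942 0.1814 0.0346 rect [493.8 181. ] [58.7 63.6] 44.0
tab_mid_a [306.2 217.3] 0.92 [0.4553 0.0866 0.116 ]
tab_mid_a [332.8 234.7] 0.88 [0.5013 0.1528 0.116 ]
tab_mid_a [360.5 231.4] 0.75 [0.4843 0.2132 0.116 ]
tab_mid_a [282.2 225.8] 0.73 [0.4878 0.0364 0.116 ]
side 195 med [0.4933 0.1752 0.1297] circ 0.4887 0.1757 0.033 rect [492.8 177. ] [55.8 57.2] 46.9
tab_mid_a [275.3 286.9] 0.83 [ 0.4059 -0.0515  0.116 ]
tab_mid_a [299.7 211.7] 0.74 [0.4851 0.227  0.116 ]
tab_mid_a [266.7 274.4] 0.67 [ 0.3828 -0.0069  0.116 ]
tab_mid_a [302.7 233.8] 0.65 [0.4897 0.1354 0.116 ]
```

```bash
cat > yaw.py <<'E'
from fit import *
s=ctrl.observe(); c=camera('wrist'); P,C=cloud(c,s); o=np.array([.493,.180])
m=(np.hypot(*(P[:,:2]-o).T)<.037)&(P[:,2]>.124)&(P[:,2]<.14); Q=P[m][:,:2]
T=P[(np.hypot(*(P[:,:2]-o).T)<.0265)&(P[:,2]>.1275)]
(x,y),r=cv2.minEnclosingCircle(Q.astype(np.float32)); print('circ',x,y,r)
d=Q-np.array([x,y]); f=d[np.hypot(*d.T)>.0298]
for sg in (1,-1):
    g=f[sg*f[:,1]>0]; print(len(g),g.mean(0),np.degrees(np.arctan2(*g.mean(0)[::-1])))
# foot
F=P[(abs(P[:,0]-x)<.085)&(abs(P[:,1]-y)<.085)&(P[:,2]>.003)&(P[:,2]<.012)][:,:2]
print('foot',cv2.minAreaRect((F*1000).astype(np.float32)))
print(np.round(s['ee_pos'],4),np.round(s['ee_rot'],4).tolist(),s['wrist_force'],np.round(s['qpos'],1))
E
python3 yaw.py
```

```text
circ 0.4932810664176941 0.1800379604101181 0.03521762043237686
129 [-0.00277409  0.03161525] 95.01459237999956
135 [ 0.00217933 -0.03163731] -86.0594155692894
foot ((493.50689697265625, 179.7618408203125), (169.1435546875, 169.43167114257812), 89.8674545288086)
[0.4868 0.179  0.3314] [[0.9937, 0.1122, 0.0003], [0.1122, -0.9937, -0.0003], [0.0003, 0.0003, -1.0]] [-0.63773075 -0.308433    0.75949531] [   7.9   11.   -37.9   99.2    7.1   72.2 -115.2]
```

```bash
python3 -m inch '[[[0.026,-0.001,0.6,0,0,0.021],[0.026,-0.001,0.6,0,0,0.021],[0.026,-0.001,0.6,0,0,0.021],[0.026,-0.001,0.6,0,0,0.021],[0.026,-0.001,0.6,0,0,0.021]]]'; python3 yaw.py
```

```text
t: 4.05
ee_pos: [0.4934, 0.1808, 0.1819]
ee_rot: [[0.997, 0.081, -0.001], [0.081, -0.997, 0.0], [-0.001, -0.0, -1.0]]
wrist_force: [0.1, 1.0, 0.6]
gripper_width: 1.0
finger_force: 0.0
circ 0.49229156970977783 0.1802297681570053 0.03536072000861168
388 [-0.00139219  0.03165101] 92.51856330892353
391 [ 0.00306466 -0.03151613] -84.4459654254906
foot ((492.49267578125, 180.0797882080078), (169.42282104492188, 169.79168701171875), 0.15921767055988312)
[0.4934 0.1808 0.1819] [[0.9967, 0.0806, -0.0006], [0.0806, -0.9967, 0.0004], [-0.0005, -0.0004, -1.0]] [0.11254332 1.00173217 0.57504765] [   4.5   19.8  -35.9  109.7   14.    54.9 -123.3]
```

```bash
python3 -m inch '[[[-0.003,0.0025,0.15,0,0,0.005],[-0.003,0.0025,0.25,0,0,0.005],[-0.003,0.0025,0.32,0,0,0.005],[-0.003,0.0025,0.324,0,0,0.005],[-0.003,0.0025,0.324,0,0,0.005],[-0.003,0.0025,0.324,0,0,0.005]]]'; python3 -m inch '[[[0,0,0,0,0,0],[0,0,0,0,0,0]]]' -0.5 20
```

```text
t: 4.7
ee_pos: [0.4942, 0.1806, 0.1027]
ee_rot: [[0.997, 0.072, 0.004], [0.072, -0.997, 0.001], [0.005, -0.001, -1.0]]
wrist_force: [1.2, -0.3, -0.3]
gripper_width: 1.001
finger_force: 0.0
t: 4.9
ee_pos: [0.4936, 0.1803, 0.1019]
ee_rot: [[0.997, 0.072, 0.003], [0.072, -0.997, 0.001], [0.003, -0.0, -1.0]]
wrist_force: [-0.8, -0.0, 7.3]
gripper_width: 0.751
finger_force: 6.7
```

```bash
python3 -m inch '[[[0,0,0,0,0,0],[0,0,0,0,0,0]]]' -0.42 20; python3 -m inch '[[[0,0,0,0,0,0],[0,0,0,0,0,0],[0,0,0,0,0,0]]]' -0.3 20;  python3 -c "
from h import *
s=ctrl.observe();print(np.round(s['qpos'],1),s['torque'],s['wrist_force'])"
```

```text
t: 5.1
ee_pos: [0.4936, 0.1804, 0.1022]
ee_rot: [[0.997, 0.072, 0.003], [0.072, -0.997, 0.0], [0.003, -0.0, -1.0]]
wrist_force: [-2.7, -1.3, 9.1]
gripper_width: 0.712
finger_force: 9.1
t: 5.4
ee_pos: [0.4938, 0.1802, 0.1026]
ee_rot: [[0.997, 0.072, 0.003], [0.072, -0.997, -0.0], [0.003, 0.0, -1.0]]
wrist_force: [-2.1, -1.3, 12.6]
gripper_width: 0.671
finger_force: 19.3
[   1.5   25.6  -33.1  113.9   19.4   45.7 -128.5] [-0.46402622  0.43112789 -0.00533933] [-2.14896191 -1.29944544 12.57954035]
```

```bash
cat > chk.py <<'E'
from h import *
import sys
s=ctrl.observe(); R=np.array(s['ee_rot']); y=np.degrees(np.arctan2(R[1,0],R[0,0]))
print(round(s['t'],2),'yaw',round(y,2),'pos',np.round(s['ee_pos'],4),'F',np.round(s['wrist_force'],1),'T',np.round(s['torque'],3),'w',round(s['gripper_width'],3),'ff',round(s['finger_force'],1))
sys.exit(int(abs(s['torque'][2])>.3))
E
python3 -m inch '[[[0,0,-0.006,0,0,-0.03],[0,0,-0.006,0,0,-0.06],[0,0,-0.006,0,0,-0.09],[0,0,-0.006,0,0,-0.11],[0,0,-0.006,0,0,-0.11]]]' >/dev/null; python3 chk.py && python3 -m inch '[[[0,0,0,0,0,-0.03],[0,0,0,0,0,-0.06],[0,0,0,0,0,-0.09],[0,0,0,0,0,-0.11],[0,0,0,0,0,-0.11]]]' >/dev/null; python3 chk.py
```

```text
5.9 yaw 14.1 pos [0.4931 0.1805 0.1029] F [-2.1  0.1  5.8] T [0.013 0.203 0.043] w 0.667 ff 24.3
6.4 yaw 24.01 pos [0.4931 0.1807 0.1029] F [-0.5  0.8  6.5] T [ 0.144  0.221 -0.018] w 0.667 ff 24.3
```

```bash
python3 -m inch '[[[0,0,0,0,0,-0.02],[0,0,0,0,0,-0.028],[0,0,0,0,0,-0.028]]]' -0.335 20 >/dev/null; python3 chk.py && python3 -m inch '[[[0,0,0,0,0,-0.02],[0,0,0,0,0,-0.028],[0,0,0,0,0,-0.028]]]' >/dev/null; python3 chk.py && python3 -m inch '[[[0,0,0,0,0,-0.02],[0,0,0,0,0,-0.028],[0,0,0,0,0,-0.028]]]' >/dev/null; python3 chk.py && python3 -m inch '[[[0,0,0,0,0,-0.02],[0,0,0,0,0,-0.028],[0,0,0,0,0,-0.028]]]' >/dev/null; python3 chk.py && python3 -m inch '[[[0,0,0,0,0,-0.02],[0,0,0,0,0,-0.028],[0,0,0,0,0,-0.028]]]' >/dev/null; python3 chk.py
```

```text
6.7 yaw 26.54 pos [0.4931 0.1808 0.1028] F [-1.3  1.8  5.3] T [ 0.203  0.226 -0.056] w 0.669 ff 22.1
7.0 yaw 29.07 pos [0.4931 0.1809 0.1028] F [-2.   1.3  6. ] T [0.21  0.136 0.009] w 0.667 ff 22.0
7.3 yaw 31.59 pos [0.4931 0.1809 0.1028] F [-0.8  1.1  6.1] T [ 0.245  0.127 -0.064] w 0.67 ff 21.9
7.6 yaw 34.1 pos [0.4932 0.181  0.1028] F [-0.5  1.6  5.7] T [ 0.28   0.138 -0.067] w 0.669 ff 21.8
7.9 yaw 36.63 pos [0.4931 0.1811 0.1028] F [-0.6  2.3  5.3] T [0.322 0.141 0.001] w 0.667 ff 21.9
```

```bash
python3 -m inch '[[[0,0,0,0,0,-0.02],[0,0,0,0,0,-0.028],[0,0,0,0,0,-0.028]]]' >/dev/null; python3 chk.py && python3 -m inch '[[[0,0,0,0,0,-0.02],[0,0,0,0,0,-0.028],[0,0,0,0,0,-0.028]]]' >/dev/null; python3 chk.py && python3 -m inch '[[[0,0,0,0,0,-0.02],[0,0,0,0,0,-0.028],[0,0,0,0,0,-0.028]]]' >/dev/null; python3 chk.py && python3 -m inch '[[[0,0,0,0,0,-0.02],[0,0,0,0,0,-0.028],[0,0,0,0,0,-0.028]]]' >/dev/null; python3 chk.py && python3 -m inch '[[[0,0,0,0,0,-0.02],[0,0,0,0,0,-0.028],[0,0,0,0,0,-0.028]]]' >/dev/null; python3 chk.py
```

```text
8.2 yaw 39.16 pos [0.4931 0.1812 0.1028] F [-1.9  1.6  6. ] T [ 0.421  0.198 -0.052] w 0.67 ff 22.0
8.5 yaw 41.67 pos [0.493  0.1812 0.1028] F [-2.4  1.9  5.1] T [ 0.365  0.246 -0.075] w 0.67 ff 22.0
8.8 yaw 44.2 pos [0.493  0.1813 0.1028] F [-1.4  2.2  5.5] T [ 0.389  0.187 -0.017] w 0.668 ff 21.8
9.1 yaw 46.72 pos [0.4931 0.1814 0.1028] F [-0.9  2.1  5.6] T [ 0.492  0.147 -0.043] w 0.664 ff 21.7
9.4 yaw 49.26 pos [0.493  0.1815 0.1028] F [-0.3  2.9  5.3] T [ 0.551  0.211 -0.007] w 0.67 ff 22.0
```

```bash
python3 -m inch '[[[-0.003,0.0026,0,0,0,-0.02],[-0.003,0.0026,0,0,0,-0.028],[-0.003,0.0026,0,0,0,-0.028]]]' >/dev/null; python3 chk.py && python3 -m inch '[[[0,0,0,0,0,-0.02],[0,0,0,0,0,-0.028],[0,0,0,0,0,-0.028]]]' >/dev/null; python3 chk.py && python3 -m inch '[[[0,0,0,0,0,-0.02],[0,0,0,0,0,-0.028],[0,0,0,0,0,-0.028]]]' >/dev/null; python3 chk.py && python3 -m inch '[[[0,0,0,0,0,-0.02],[0,0,0,0,0,-0.028],[0,0,0,0,0,-0.028]]]' >/dev/null; python3 chk.py && python3 -m inch '[[[0,0,0,0,0,-0.02],[0,0,0,0,0,-0.028],[0,0,0,0,0,-0.028]]]' >/dev/null; python3 chk.py
```

```text
9.7 yaw 51.84 pos [0.4929 0.1814 0.1028] F [-1.6  4.1  5.6] T [ 0.996  0.245 -0.103] w 0.67 ff 22.0
10.0 yaw 54.36 pos [0.4928 0.1815 0.1028] F [-1.8  5.3  5.3] T [ 1.071  0.265 -0.047] w 0.67 ff 22.0
10.3 yaw 56.88 pos [0.4928 0.1816 0.1028] F [-1.8  5.5  5.8] T [ 1.07   0.292 -0.076] w 0.667 ff 21.9
10.6 yaw 59.41 pos [0.4928 0.1817 0.1028] F [-1.7  5.   4.8] T [ 1.102  0.266 -0.047] w 0.666 ff 21.8
10.9 yaw 61.93 pos [0.4928 0.1817 0.1028] F [-0.9  6.1  5.5] T [ 1.124  0.347 -0.068] w 0.665 ff 21.7
```

```bash
python3 -m inch '[[[0.004,-0.0023,0,0,0,-0.02],[0.004,-0.0023,0,0,0,-0.028],[0.004,-0.0023,0,0,0,-0.028]]]' >/dev/null; python3 chk.py && python3 -m inch '[[[0,0,0,0,0,-0.02],[0,0,0,0,0,-0.028],[0,0,0,0,0,-0.028]]]' >/dev/null; python3 chk.py && python3 -m inch '[[[0,0,0,0,0,-0.02],[0,0,0,0,0,-0.028],[0,0,0,0,0,-0.028]]]' >/dev/null; python3 chk.py && python3 -m inch '[[[0,0,0,0,0,-0.02],[0,0,0,0,0,-0.028],[0,0,0,0,0,-0.028]]]' >/dev/null; python3 chk.py && python3 -m inch '[[[0,0,0,0,0,-0.02],[0,0,0,0,0,-0.028],[0,0,0,0,0,-0.028]]]' >/dev/null; python3 chk.py
```

```text
11.2 yaw 64.42 pos [0.4927 0.1819 0.1028] F [-2.2  3.7  7.2] T [ 0.728  0.335 -0.02 ] w 0.67 ff 22.4
11.5 yaw 66.94 pos [0.4927 0.1819 0.1028] F [-2.2  4.1  7.8] T [ 0.712  0.379 -0.072] w 0.67 ff 22.5
11.8 yaw 69.46 pos [0.4926 0.182  0.1028] F [-2.2  3.5  5.8] T [ 0.847  0.411 -0.071] w 0.67 ff 22.4
12.1 yaw 71.96 pos [0.4924 0.1824 0.1028] F [-3.4  4.2  6.5] T [ 0.977  0.497 -0.182] w 0.669 ff 21.8
12.4 yaw 74.36 pos [0.4922 0.1826 0.1028] F [-3.2  5.3  7.2] T [ 1.098  0.617 -0.672] w 0.667 ff 21.9
```

```bash
python3 -m inch '[[[0.004,-0.004,0,0,0,0.02],[0.004,-0.004,0,0,0,0.036],[0.004,-0.004,0,0,0,0.036]]]' >/dev/null; python3 chk.py && python3 -m inch '[[[0,0,-0.004,0,0,0],[0,0,-0.008,0,0,0],[0,0,-0.008,0,0,0]]]' >/dev/null; python3 chk.py
```

```text
12.7 yaw 71.21 pos [0.4923 0.1827 0.1028] F [-1.3  2.5  5.5] T [ 0.525  0.173 -0.065] w 0.67 ff 21.8
13.0 yaw 71.15 pos [0.4916 0.1819 0.1035] F [ 0.1  4.6 -2.7] T [ 1.121 -0.017 -0.042] w 0.669 ff 18.8
```

```bash
python3 -m inch '[[[0,0,-0.004,0,0,0],[0,0,-0.008,0,0,0],[0,0,-0.008,0,0,0]]]' >/dev/null; python3 chk.py && python3 -m inch '[[[0,0,-0.004,0,0,0],[0,0,-0.008,0,0,0],[0,0,-0.008,0,0,0]]]' >/dev/null; python3 chk.py
```

```text
13.3 yaw 71.15 pos [0.4916 0.1819 0.1054] F [-0.   5.4 -4.1] T [ 1.137 -0.097 -0.057] w 0.67 ff 18.4
13.6 yaw 71.15 pos [0.4916 0.1819 0.1074] F [ 1.   5.2 -3.7] T [ 1.106 -0.13  -0.137] w 0.665 ff 18.4
```

```bash
python3 -m inch '[[[0.004,-0.001,-0.008,0,0,0],[0.004,-0.001,-0.016,0,0,0],[0.004,-0.001,-0.024,0,0,0],[0.004,-0.001,-0.032,0,0,0],[0.004,-0.001,-0.032,0,0,0]]]' >/dev/null; python3 chk.py;  python3 -m inch '[[[0,0,-0.01,0,0,0],[0,0,-0.02,0,0,0],[0,0,-0.03,0,0,0],[0,0,-0.04,0,0,0],[0,0,-0.04,0,0,0]]]' >/dev/null; python3 chk.py
```

```text
14.1 yaw 71.11 pos [0.4919 0.1819 0.1161] F [-0.3  2.6 -0.1] T [0.522 0.085 0.023] w 0.67 ff 19.3
14.6 yaw 71.08 pos [0.4921 0.1816 0.1261] F [-0.1  0.5 -0.5] T [0.037 0.031 0.026] w 0.67 ff 19.1
```

```bash
python3 -m inch '[[[0,0,-0.06,0,0,0],[0,0,-0.13,0,0,0],[0,0,-0.2,0,0,0],[0,0,-0.28,0,0,0],[0,0,-0.28,0,0,0],[0,0,-0.28,0,0,0]]]' >/dev/null; python3 chk.py; python3 - <<'E'
from h import *
c=camera('scene'); cv2.imwrite('pics/lift.png',cv2.resize(c['pixels'][150:330,240:440,::-1],None,fx=3,fy=3))
E
```

```text
15.2 yaw 71.09 pos [0.4919 0.182  0.1961] F [-0.  -0.2 -0.5] T [-0.01   0.045  0.057] w 0.671 ff 19.2
```

View pics/lift.png

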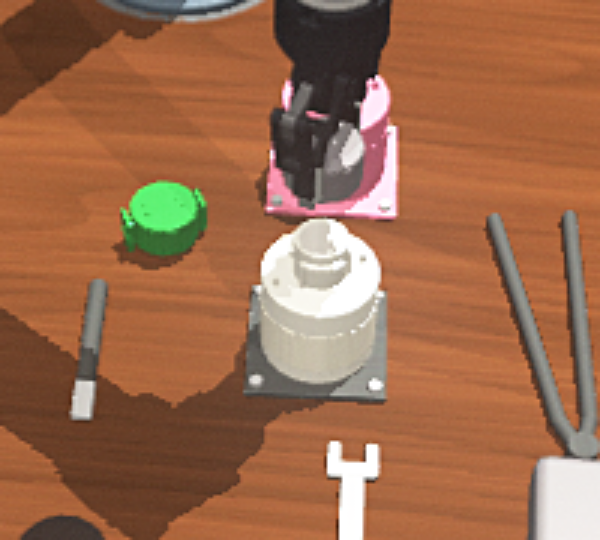

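The tub's neck is bare at (320,240) and the grey cap is held between the fingers at (340,160). Nothing else has moved. Now on to the rest.

```bash
python3 -m inch '[[[-0.06,0.016,-0.05,0,0,0],[-0.2,0.054,-0.1,0,0,0],[-0.34,0.093,-0.14,0,0,0],[-0.48,0.13,-0.14,0,0,0],[-0.62,0.17,-0.14,0,0,0],[-0.75,0.204,-0.14,0,0,0]]]' >/dev/null; python3 -m inch '[[[-0.14,0.038,0,0,0,0],[-0.28,0.076,0,0,0,0],[-0.42,0.114,0,0,0,0],[-0.56,0.153,0,0,0,0],[-0.68,0.185,0,0,0,0],[-0.75,0.204,0,0,0,0],[-0.75,0.204,0,0,0,0]]]' >/dev/null; python3 chk.py; python3 - <<'E'
from fit import *
for n in ['wrist','scene','side']:
    s=ctrl.observe(); c=camera(n); P,C=cloud(c,s); save(c,n+'2.png')
    for t,z in [('stub_top',.048),('cap_rest',0)]:
        for r in finder.mark_of(t,c)[:2]: print(n,t,np.round(r['pixel']),round(r['confidence'],2),np.round(at_z(c,r['pixel'],z,s),4))
    m=(np.hypot(P[:,0]-.467,P[:,1]+.204)<.04)&(P[:,2]>.044)&(P[:,2]<.054)
    if m.sum()>5: print(m.sum(),cv2.minEnclosingCircle(P[m][:,:2].astype(np.float32)),P[m].mean(0))
    m=(np.hypot(P[:,0]-.467,P[:,1]+.204)<.06)&(P[:,2]>.005)&(P[:,2]<.012)
    if m.sum()>5: print('disc',m.sum(),cv2.minEnclosingCircle(P[m][:,:2].astype(np.float32)))
E
```

```text
16.55 yaw 70.78 pos [ 0.4656 -0.2088  0.2293] F [ 0.2  0.8 -1.8] T [-0.003  0.01   0.027] w 0.673 ff 19.1
wrist stub_top [325. 217.] 0.77 [ 0.4684 -0.211   0.048 ]
wrist cap_rest [325. 204.] 0.56 [ 0.4694 -0.2104  0.    ]
1588 ((0.4705789387226105, -0.2100706547498703), 0.01876848377287388) [ 0.4708927  -0.20913733  0.04842345]
disc 5940 ((0.47058868408203125, -0.2104060798883438), 0.045146070420742035)
scene stub_top [185. 230.] 0.81 [ 0.4676 -0.2113  0.048 ]
scene cap_rest [187. 243.] 0.57 [ 0.4687 -0.215   0.    ]
126 ((0.46974191069602966, -0.20761579275131226), 0.01927548088133335) [ 0.47114578 -0.2065998   0.0484153 ]
disc 509 ((0.46341872215270996, -0.20348688960075378), 0.05956924706697464)
side stub_top [302. 348.] 0.67 [ 0.469  -0.2057  0.048 ]
side cap_rest [303. 355.] 0.62 [ 0.4681 -0.201  -0.    ]
116 ((0.46883735060691833, -0.21343007683753967), 0.0198204405605793) [ 0.47023858 -0.21372782  0.04790303]
disc 491 ((0.4667675495147705, -0.20370736718177795), 0.058917541056871414)
```

```bash
python3 -m inch '[[[0.0055,0.019,0.1,0,0,0],[0.0055,0.019,0.25,0,0,0],[0.0055,0.019,0.4,0,0,0],[0.0055,0.019,0.52,0,0,0],[0.0055,0.019,0.6,0,0,0],[0.0055,0.019,0.64,0,0,0],[0.0055,0.019,0.64,0,0,0],[0.0055,0.019,0.64,0,0,0]]]' >/dev/null; python3 chk.py; python3 - <<'E'
from fit import *
s=ctrl.observe(); c=camera('wrist'); P,C=cloud(c,s); save(c,'w3.png'); e=np.array(s['ee_pos'])
L=(P-e)@np.array(s['ee_rot'])
m=(np.hypot(L[:,0],L[:,1])<.045)&(L[:,2]<.02)&(L[:,2]>-.04); print(m.sum(), np.histogram(L[m][:,2],12))
m&=(np.hypot(L[:,0],L[:,1])<.036)&(L[:,2]<-.0235)&(L[:,2]>-.031)
if m.sum()>10: print('top',m.sum(),cv2.minEnclosingCircle(L[m][:,:2].astype(np.float32)),L[m].mean(0),L[m].min(0),L[m].max(0))
E
```

```text
17.8 yaw 71.13 pos [ 0.4728 -0.2058  0.0717] F [ 0.5  0.7 -1.2] T [ 0.041 -0.007 -0.016] w 0.672 ff 19.1
30581 (array([  748,   876,  4800, 18419,  1361,   988,   892,   786,   568,
         443,   424,   276]), array([-0.03999977, -0.03641759, -0.03283541, -0.02925322, -0.02567104,
       -0.02208886, -0.01850668, -0.0149245 , -0.01134232, -0.00776014,
       -0.00417796, -0.00059577,  0.00298641]))
top 23342 ((0.004337575286626816, 1.140263157139998e-05), 0.0350392684340477) [ 0.00074703  0.00046591 -0.02851991] [-0.03022022 -0.03436524 -0.03099983] [ 0.02682369  0.03435839 -0.02350047]
```

View pics/w3.png

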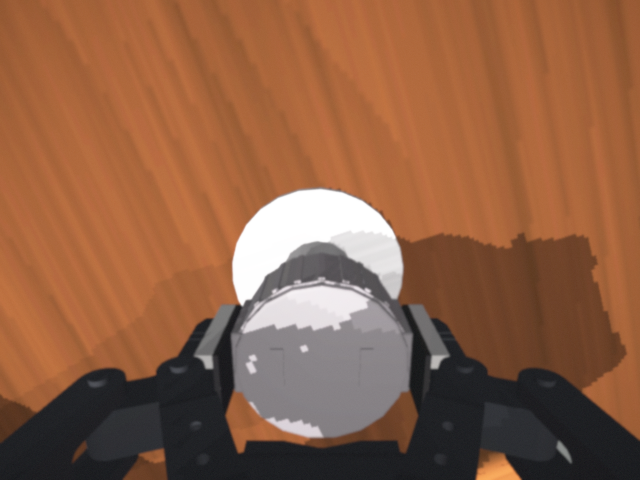

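The cap sits upright in the fingers (centre at pixel (322,360)). Its axis is about 1.3 mm off along tool -x, as expected, and the rest disc is just beyond at (318,260). I'll correct the sideways error.

```bash
python3 -m inch '[[[-0.0153,-0.004,0,0,0,0],[-0.0153,-0.004,0,0,0,0],[-0.0153,-0.004,0,0,0,0]]]' >/dev/null; python3 chk.py; python3 - <<'E'
from fit import *
s=ctrl.observe(); c=camera('wrist'); P,C=cloud(c,s)
m=(np.hypot(P[:,0]-.47,P[:,1]+.21)<.06)&(P[:,2]>.005)&(P[:,2]<.012); Q=P[m][:,:2]
Q=Q[cv2.convexHull(Q.astype(np.float32),returnPoints=False)[:,0]]
from scipy.optimize import least_squares
c0=np.array([.4706,-.2103]); g=Q[abs(np.hypot(*(Q-c0).T)-.045)<.004]
print(len(g),least_squares(lambda p:np.hypot(*(g-p).T)-.045,c0,loss='soft_l1',f_scale=.0005).x)
E
```

```text
18.15 yaw 71.07 pos [ 0.4699 -0.2096  0.0713] F [ 1.   0.9 -0.3] T [-0.038 -0.051 -0.008] w 0.672 ff 19.1
51 [ 0.47020282 -0.21029516]
```

```bash
python3 -m inch '[[[0.003,0.002,0.025,0,0,0],[0.003,0.002,0.05,0,0,0],[0.003,0.002,0.08,0,0,0],[0.003,0.002,0.08,0,0,0]]]' >/dev/null; python3 chk.py; python3 -m inch '[[[0,0,0.01,0,0,0],[0,0,0.02,0,0,0],[0,0,0.03,0,0,0],[0,0,0.03,0,0,0]]]' >/dev/null; python3 chk.py
```

```text
18.6 yaw 71.13 pos [ 0.4695 -0.2083  0.0494] F [-0.3  0.3 -2.1] T [-0.003 -0.006 -0.02 ] w 0.669 ff 19.1
19.0 yaw 71.11 pos [ 0.4703 -0.2086  0.0431] F [-0.3 -0.  -1.8] T [ 0.008  0.024 -0.003] w 0.666 ff 19.1
```

```bash
python3 -m inch '[[[0,0,0.012,0,0,0],[0,0,0.024,0,0,0],[0,0,0.036,0,0,0],[0,0,0.048,0,0,0],[0,0,0.056,0,0,0],[0,0,0.056,0,0,0]]]' >/dev/null; python3 chk.py
```

```text
19.6 yaw 71.12 pos [ 0.4703 -0.2085  0.029 ] F [ 0.2 -0.1 -1. ] T [ 0.009  0.032 -0.042] w 0.669 ff 19.1
```

```bash
python3 -m inch '[[[0,0,0.003,0,0,0],[0,0,0.006,0,0,0],[0,0,0.006,0,0,0]]]' >/dev/null; python3 chk.py
```

```text
19.9 yaw 71.11 pos [ 0.4705 -0.2086  0.0278] F [-0.3 -0.6 -0.8] T [-0.02   0.02  -0.043] w 0.671 ff 19.1
```

```bash
cat > z.py <<'E'
import sys
from station import ctrl
sys.exit(int(ctrl.observe()['wrist_force'][2]>3))
E
for i in 1; do python3 -m inch '[[[0,0,0.003,0,0,0],[0,0,0.006,0,0,0],[0,0,0.006,0,0,0]]]' >/dev/null; python3 chk.py; python3 z.py && python3 -m inch '[[[0,0,0.003,0,0,0],[0,0,0.006,0,0,0],[0,0,0.006,0,0,0]]]' >/dev/null; python3 chk.py;  python3 z.py && python3 -m inch '[[[0,0,0.002,0,0,0],[0,0,0.004,0,0,0],[0,0,0.004,0,0,0]]]' >/dev/null; python3 chk.py; python3 z.py && python3 -m inch '[[[0,0,0.002,0,0,0],[0,0,0.004,0,0,0],[0,0,0.004,0,0,0]]]' >/dev/null; python3 chk.py; done
```

```text
20.2 yaw 71.11 pos [ 0.4704 -0.2086  0.0263] F [ 0.7 -0.2 -1.3] T [-0.003 -0.027  0.086] w 0.67 ff 19.1
20.5 yaw 71.12 pos [ 0.4705 -0.2086  0.0249] F [-0.1 -0.2 -0.2] T [0.016 0.054 0.021] w 0.669 ff 19.5
20.8 yaw 71.12 pos [ 0.4706 -0.2086  0.0248] F [-2.7  0.6  8.5] T [0.128 0.594 0.057] w 0.668 ff 22.5
20.8 yaw 71.12 pos [ 0.4706 -0.2086  0.0248] F [-2.7  0.6  8.5] T [0.128 0.594 0.057] w 0.668 ff 22.5
```

```bash
python3 -m inch '[[[0,0,0.002,0,0,0],[0,0,0.004,0,0,0]]]' -0.5 20 >/dev/null; python3 chk.py; python3 -m inch '[[[0,0,0.003,0,0,0],[0,0,0.005,0,0,0]]]' -0.62 20 >/dev/null; python3 chk.py; python3 -m inch '[[[0,0,0,0,0,0],[0,0,0,0,0,0],[0,0,0,0,0,0],[0,0,0,0,0,0]]]' -1 20 >/dev/null; python3 chk.py
```

```text
21.0 yaw 71.11 pos [ 0.4707 -0.2086  0.0229] F [-0.6 -0.9  5.2] T [-0.031  0.07  -0.003] w 0.746 ff 6.8
21.2 yaw 71.11 pos [ 0.4705 -0.2086  0.0214] F [-0.7 -0.1  0.8] T [-0.034  0.018  0.046] w 0.811 ff 0.0
21.6 yaw 71.11 pos [ 0.4705 -0.2086  0.0216] F [-0.4  1.   0.4] T [-0.016  0.088  0.014] w 0.998 ff 0.0
```

Released cleanly. I'll rise straight up and check.

```bash
python3 -m inch '[[[0,0,-0.05,0,0,0],[0,0,-0.15,0,0,0],[0,0,-0.3,0,0,0],[0,0,-0.5,0,0,0],[0,0,-0.7,0,0,0],[0,0,-0.8,0,0,0],[0,0,-0.8,0,0,0],[0,0,-0.8,0,0,0]]]' >/dev/null; python3 chk.py; python3 - <<'E'
from fit import *
s=ctrl.observe(); c=camera('wrist'); P,C=cloud(c,s); save(c,'w4.png')
m=(np.hypot(P[:,0]-.4702,P[:,1]+.2103)<.024)&(P[:,2]>.03); Q=P[m]; print(m.sum(),np.median(Q[:,2]),Q[:,2].min(),Q[:,2].max(),np.linalg.lstsq(np.c_[Q[:,:2],np.ones(len(Q))],Q[:,2],rcond=None)[0])
m=(np.hypot(P[:,0]-.4702,P[:,1]+.2103)<.04)&(P[:,2]>.047);print(cv2.minEnclosingCircle(P[m][:,:2].astype(np.float32)))
d=(np.hypot(P[:,0]-.4702,P[:,1]+.2103)<.044)&(P[:,2]<.012);print('disc z',np.median(P[d][:,2]))
c=camera('scene'); save(c,'s4.png')
E
```

```text
22.4 yaw 71.1 pos [ 0.4702 -0.2086  0.2223] F [-1.2  0.4 -0.1] T [ 0.044 -0.006 -0.021] w 1.001 ff 0.0
10094 0.3011599505437498 0.05085337418636082 0.30875583216365743 [2.75817179 8.09377346 0.55955514]
((0.47232016921043396, -0.20405572652816772), 0.03898873180150986)
disc z 0.009606604017943221
```

View pics/s4.png

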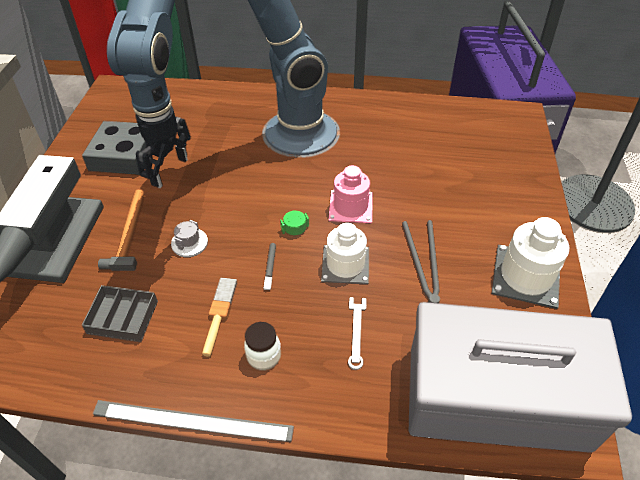

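The grey cap is upright on the rest at (187,234), the tub is open at (346,240), and the bystanders are where they were. One last check of the cap's height and level.

```bash
python3 - <<'E'
from fit import *
s=ctrl.observe(); c=camera('wrist'); P,C=cloud(c,s)
r=np.hypot(P[:,0]-.4702,P[:,1]+.2103)
Q=P[(r<.023)&(P[:,2]>.03)&(P[:,2]<.09)]; print(len(Q),np.median(Q[:,2]),np.linalg.lstsq(np.c_[Q[:,:2],np.ones(len(Q))],Q[:,2],rcond=None)[0][:2])
d=P[(r>.038)&(r<.044)&(P[:,2]<.03)]; print('disc',np.median(d[:,2]))
E
```

```text
2775 0.053603455378578746 [ 0.00091657 -0.00043008]
disc 0.009632257369809494
```

```bash
python3 -c "
from station import ctrl
print(ctrl.finish_job())"
```

```text
the job is handed in; nothing more can be done
None
```

The flux tub is open and its grey cap is parked upright and level, fully home on the cap rest; the gripper has let go and nothing else on the bench was moved; handed in at about 23 s, verdict not shown.

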